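# Sort left- and right-hand shelf brackets by sample and shut the tray

### The job

Sort the three loose shelf brackets by hand into the pulled-out tray: each goes into the compartment in front of the fixed sample that it matches, not the sample that is its mirror image. Stand each one on its foot on the tray's floor, lengthways like its sample, with the tall post end towards the samples, then push the tray fully home with the brackets still standing so. Leave the jar, the bottle and the tube rack where they are.

Things in the scene. Friction and masses are not known exactly. Their poses are not given: they have to be found in the camera images.
- left_a: loose left-hand bracket, white metal, 0.14 kg, standing on its foot. Origin: underside, below mid-web. Web: upright plate along x, 90 long, 8 thick (y -4 to +4), 30 high; grip it across its plain -x half. +x end: post 16 long, 52 high, with a diagonal gusset in the web's plane back to x = 0. Foot: flange 4 thick, from the web to y = +32: on the left seen with the post end away
- left_b: loose left-hand bracket, white metal, 0.14 kg, standing on its foot. Origin: underside, below mid-web. Web: upright plate along x, 90 long, 8 thick (y -4 to +4), 30 high; grip it across its plain -x half. +x end: post 16 long, 52 high, with a diagonal gusset in the web's plane back to x = 0. Foot: flange 4 thick, from the web to y = +32: on the left seen with the post end away
- right_a: loose right-hand bracket, white metal, 0.14 kg, standing on its foot. Origin: underside, below mid-web. Web: upright plate along x, 90 long, 8 thick (y -4 to +4), 30 high; grip it across its plain -x half. +x end: post 16 long, 52 high, with a diagonal gusset in the web's plane back to x = 0. Foot: flange 4 thick, from the web to y = -32: on the right seen with the post end away
- left_a_post (a point): top of the tall post of left_a, 37 mm along +x from the origin, 52 up
- left_b_post (a point): top of the tall post of left_b, 37 mm along +x from the origin, 52 up
- right_a_post (a point): top of the tall post of right_a, 37 mm along +x from the origin, 52 up
- sample_left: fixed left-hand sample, same shape and axes as the loose left-hand brackets, on a 30 high ledge beyond the tray, post (+x) end away from the tray's handle, x along the tray's slide. The compartment straight in front of it (same y within 2 mm at its middle) is for its hand. The two samples may have changed places
- sample_right: fixed right-hand sample, same shape and axes as the loose right-hand brackets, on a 30 high ledge beyond the tray, post (+x) end away from the tray's handle, x along the tray's slide. The compartment straight in front of it (same y within 2 mm at its middle) is for its hand. The two samples may have changed places
- tray_floor (a point): middle of the blue tray's inner floor, 13 above the bench; moves with it; x = direction of sliding home, y left, z up. Tray 150 (x) by 330 (y) outside, walls 5 thick, tops 39 above this floor; a 5 mm divider along x at y = 0 makes two open compartments 140 (x) by 157 (y), centred at y = +81 and -81
- tray_handle (a point): middle of the tray's steel bar handle: a bar along y, 100 long, about 10 thick, 36 above the bench, 35 mm out from the tray's front wall (110 mm from tray_floor, at -x); moves with the tray
- tray (a joint): how far the tray is pulled out, m: 0 is fully home against its stop, at most 0.10; it starts 0.07 to 0.09 out. It slides with about 3 N of friction and stays where it is left; there is no catch.
- jar: small amber jar, black cap, 48 diameter, 62 high, origin under its centre; stands among the loose brackets. Bystander: leave it alone.
- flask: clear glass bottle, 72 diameter, 130 high, origin under its centre; stands beyond and to the left. Bystander: leave it alone.
- rack: white tube rack with black-capped tubes, 70 (x) by 130 (y), 97 high, origin under its centre; stands beyond and to the right. Bystander: leave it alone.
Mind the look-alikes: they are no part of the job. What is shaped like the left_a but pink or red is not meant.

How it is judged:
On the way, in this order (a step that is already met when the one before it is completed fails the run):
1. all three brackets stand in their own compartments, post ends towards the samples, while the tray is still pulled out (y of left_a in the frame of sample_left between -0.078 and 0.078 m and x of left_a in the frame of tray_floor between -0.07 and 0.07 m and z of left_a in the frame of tray_floor between -0.006 and 0.006 m and angle between each of left_a, left_b, right_a's own z axis and vertical below 0.1 rad and angle between the x axis of each of left_a, left_b, right_a and the x axis of tray_floor, either way round below 0.4 rad and x of each of left_a_post, left_b_post, right_a_post in the frame of tray_floor above 0 m and linear speed of each of left_a, left_b, right_a below 0.03 m/s and y of left_b in the frame of sample_left between -0.078 and 0.078 m and x of left_b in the frame of tray_floor between -0.07 and 0.07 m and z of left_b in the frame of tray_floor between -0.006 and 0.006 m and y of right_a in the frame of sample_right between -0.078 and 0.078 m and x of right_a in the frame of tray_floor between -0.07 and 0.07 m and z of right_a in the frame of tray_floor between -0.006 and 0.006 m and value of joint tray above 0.04 m), for 0.2 s.
2. the tray is pushed home (value of joint tray below 0.005 m), for 0.2 s.
At the end, for the whole second after the job is handed in: Tray within 5 mm of home. Each bracket in the compartment before the sample of its own hand, at rest on the tray floor (within 6 mm), upright within 0.1 rad, lengthways within 0.4 rad, its post in the half of the tray nearer the samples. Bystanders moved under 30 mm (y of left_a in the frame of sample_left between -0.078 and 0.078 m and x of left_a in the frame of tray_floor between -0.07 and 0.07 m and z of left_a in the frame of tray_floor between -0.006 and 0.006 m and angle between each of left_a, left_b, right_a's own z axis and vertical below 0.1 rad and angle between the x axis of each of left_a, left_b, right_a and the x axis of tray_floor, either way round below 0.4 rad and x of each of left_a_post, left_b_post, right_a_post in the frame of tray_floor above 0 m and linear speed of each of left_a, left_b, right_a below 0.03 m/s and y of left_b in the frame of sample_left between -0.078 and 0.078 m and x of left_b in the frame of tray_floor between -0.07 and 0.07 m and z of left_b in the frame of tray_floor between -0.006 and 0.006 m and y of right_a in the frame of sample_right between -0.078 and 0.078 m and x of right_a in the frame of tray_floor between -0.07 and 0.07 m and z of right_a in the frame of tray_floor between -0.006 and 0.006 m and value of joint tray below 0.005 m); the robot touches nothing.
It fails at once if the jar is moved more than 30 mm or tipped (distance of jar from where it was at the start of the episode above 0.03 m or angle between jar's own z axis and vertical above 0.3 rad).
It fails at once if the glass bottle is moved more than 30 mm or tipped (distance of flask from where it was at the start of the episode above 0.03 m or angle between flask's own z axis and vertical above 0.3 rad).
It fails at once if the tube rack is moved more than 30 mm or tipped (distance of rack from where it was at the start of the episode above 0.03 m or angle between rack's own z axis and vertical above 0.3 rad).
It also fails if it takes over 72 s, if anything falls off the work surface, if the arm or the gripper's body presses on something with over 40 N, if the wrist force passes 120 N, or if a joint passes its speed limit or range.

### The arm

A 6-joint arm with a two-finger parallel gripper is mounted at the origin on the work surface. World frame = base frame: x ahead of the robot, y to its left, z up, the work surface at z = 0. Lengths are in m, angles in rad, forces in N, time in s.
With the tool pointing down it reaches from about 0.3 to 0.775 m from the base axis. Payload 14.6 kg.
Tool frame: the origin (TCP) lies on the centre line of the jaws, within the pads' length; the fingertips stand ctrl.tcp_to_tips ahead of it and the grasp point (between the pads) lies 2 mm behind it (ctrl.tcp_to_tips is the distance from the TCP to the fingertips, in m); z points along the fingers, y is the line along which they close (so a half turn about z gives the same grasp; the last joint's range is limited). The gripper opens to 94 mm and grips with 3 to 60 N. Pads are 16 mm wide; open, the fingers measure 119 mm over their backs; the gripper's body (75 mm by 177 mm) begins 78 mm behind the grasp point.
Start: joints at [1.073, 0.3, 1.521, -0, 1.321, -0.067], TCP at [0.23, 0.5, 0.222] pointing down, gripper open.
Joint ranges: [-3.03, 3.03], [-0.79, 2.21], [0.23, 2.52], [-1.04, 4.18], [0, 3.07], [-2.55, 2.55]. Speed limits (rad/s): [2.22, 2.22, 2.57, 3.14, 3.14, 3.14].

### API

Orientations are given as [roll, pitch, yaw] about the fixed x, y, z axes, in that order (R = Rz(yaw) Ry(pitch) Rx(roll)).
In Python, from station import telemetry, viewer, hand_in, ctrl gives the robot as it stands.
- The arm moves only by the tool step_arm, never from a script. Its argument "plan" is a list of rows, each an object of numbers: "dx", "dy", "dz": the shift along the tool's x, y, z scaled (see below); "rx", "ry", "rz": the turn, a rotation vector about the tool's x, y, z scaled (see below); "claw": the closure, from 0 (fully open) to 1 (shut). In form: [{"dx": .., "dy": .., "dz": .., "rx": .., "ry": .., "rz": .., "claw": ..}, ...]. A call has 1 to 10 rows; each row shifts and turns the commanded pose from where the row before left it, along the tool's axes as they then stand; what a row does not reach is not made up. The controller multiplies each number of a shift by 0.1 m and each number of a turn by 90 degrees. A row lasts 1/10 s, in which the tool goes at most 50 mm and 8.59 degrees, less where a joint would pass 70% of its speed; a pose out of reach is approached as far as the arm can. A call with a number of a shift or a turn outside -1 to 1 is refused whole. A call with a gripper value outside its range is refused whole. The fingers move at their own pace and stop on an object; "grip_force" is the grip in N (left out, the last holds). Time passes only in rows, so rows that do not move let the fingers close. It gives the time, the measured TCP pose, the force, the opening and the grip force at its end, in the units of the state.
- telemetry.get_obs(): the state, without advancing time (a new reading comes with each control period).
- viewer.camera(name): name is "scene" or "top" or "wrist"; returns a dict with "img" (384x512x3 uint8, red, green, blue), "z_map" (384x512 float32, m along the optical axis (not along the pixel's ray), 0 where there is no reading), "fx", "fy", "cx", "cy" (pixels), "R" (3x3) and "t" (3): a world point X has camera coordinates R X + t; the wrist camera has in their place "tool_from_camera" (4x4, takes a point from camera to tool coordinates, whose origin is the TCP and whose axes are the flange's). Camera axes: x right, y down, z forward; pixel columns grow to the right and rows downward; lengths in m; the calibration is good to about 2 mm. The wrist camera is an equidistant fisheye: a pixel r from the principal point sees the ray r / f radians off the axis. A picture is of the moment at which its call begins: read the wrist's pose just before it.
- hand_in(): hands the job in; it is judged then, once.
Trained networks look in a picture, given as the dict that the camera call returned (one of the last four; its "shot" number tells which), for a name from the list of things; names that differ only in an ending like _2 or _b are one class to them, and where a whole thing is asked for, a point or a joint stands for the part that bears it (a point fixed in the world has none). Each returns a list of dicts, best first, with "score" (0 to 1); they miss things now and then, are a little off and sometimes report something else, mostly with a low value. They report only what shows in the picture. A call takes as long as a camera call. They do not tell look-alikes from the thing itself.
- viewer.recognise(target, picture): "rect" ([left, top, right, bottom] in pixels, round what is visible of it).
The state is a dict: "time_s": time; "qpos": joint angles; "joint_vel": joint speeds; "tau": joint torques, N m; "ee_pos": TCP position; "eef_rot": TCP orientation; "force": force on the tool from outside, world axes, zero at the start; "moment": the same for the moment, N m; "grip_width": finger opening in m; "grip_force": force on a finger pad.
Only numpy, scipy, OpenCV 4.12 (cv2) and the standard library are available. Lean on these libraries where they do the work, as an engineer would, in place of code of your own. Each camera call takes 0.05 s, during which the arm holds its last target. There are 200 camera calls.

## Working session

There is one attempt and no reset: what is moved stays moved. The work goes in short steps, Python scripts to look and compute and a tool call to move; the robot and the scene stay as the last step left them, time stands still between calls to the robot, and variables do not carry over. Pictures are saved under pics/ and viewed, at most 10 in all, crops included, and the job is handed in when it is done.

Besides the shell and the picture viewer there is one more tool, called after "Request:" as a command line: name --argument value ..., lists and objects as JSON in quotes. step_arm: Moves the arm, as the interface text tells. Shifts and turns lie within -1 to 1; 1 stands for 0.1 m of shift or 90 degrees of turn. Its arguments: {"type":"object","properties":{"plan":{"type":"array"},"grip_force":{"type":"number"}},"required":["plan"]}

```bash
mkdir -p pics; cat > h.py <<'E'
import numpy as np, cv2
from station import telemetry, viewer, hand_in, ctrl
def cloud(p):
    z=p["z_map"]; v,u=np.mgrid[:z.shape[0],:z.shape[1]]
    c=np.stack([(u-p["cx"])/p["fx"]*z,(v-p["cy"])/p["fy"]*z,z],-1)
    w=(c-p["t"])@p["R"]; w[z<=0]=np.nan; return w
E
python3 - <<'E'
from h import *
print(telemetry.get_obs(), ctrl.tcp_to_tips)
a=viewer.camera("top");b=viewer.camera("scene")
for p,n in((a,"top"),(b,"scene")):
    cv2.imwrite(f"pics/{n}.png",cv2.resize(p["img"][...,::-1],(800,600)))
    np.savez(f"{n}.npz",img=p["img"],w=cloud(p)); print(n,p["R"],p["t"],p["fx"])
w=cloud(a)
for t in["left_a","right_a","sample_left","sample_right","tray_floor","tray_handle","jar","flask","rack"]:
    for d in viewer.recognise(t,a):
        r=d["rect"]; u,v=int((r[0]+r[2])/2),int((r[1]+r[3])/2)
        print(t,round(d["score"],2),np.round(r),np.round(w[v,u],3))
E
```

```text
{'time_s': 0.0, 'qpos': array([ 1.07341629e+00,  3.00448975e-01,  1.52158634e+00, -1.95176556e-05,
        1.32069094e+00, -6.65722124e-02]), 'joint_vel': array([-8.34662302e-04, -4.25879495e-05,  1.22381105e-03, -4.35693735e-04,
        3.86124450e-04, -5.87935287e-04]), 'tau': array([-2.99133862e-03, -5.31815708e+01, -3.52731264e+01,  7.05914805e-02,
        2.45326204e-02, -8.67112180e-05]), 'ee_pos': array([0.22955935, 0.49953431, 0.22189623]), 'eef_rot': array([-3.14046030e+00, -5.65477459e-05,  2.71078963e+00]), 'force': array([0.35689919, 0.21101369, 1.15898943]), 'moment': array([ 0.02131034,  0.02544075, -0.0336146 ]), 'grip_force': 0.0, 'grip_width': 0.09382112212618181} 0.017
top [[ 0.02874882 -0.99949808  0.01330791]
 [-0.98502126 -0.03059187 -0.16969751]
 [ 0.17001945 -0.00822997 -0.98540634]] [-0.05609124  0.53161579  1.42369504] 421.6219325158047
scene [[ 0.52615854  0.85029479  0.01248834]
 [ 0.51916096 -0.30955401 -0.79664811]
 [-0.67351992  0.42564667 -0.60431435]] [-0.26563028 -0.25758041  1.47756096] 347.8685024344172
left_a 0.84 [301. 229. 329. 242.] [ 0.412 -0.2
[... 163 characters left out ...]
09 0.316 0.004]
left_a 0.6 [318. 259. 351. 276.] [ 0.302 -0.312  0.008]
left_a 0.23 [146. 132. 166. 159.] [0.694 0.317 0.103]
right_a 0.78 [142. 186. 172. 201.] [0.545 0.322 0.007]
sample_left 0.48 [246. 119. 259. 143.] [ 0.778 -0.011  0.034]
sample_right 0.72 [206. 123. 219. 151.] [0.751 0.132 0.033]
tray_floor 0.83 [188. 164. 286. 218.] [0.553 0.038 0.05 ]
tray_floor 0.57 [326. 189. 347. 204.] [ 0.544 -0.308  0.063]
tray_floor 0.28 [146. 185. 174. 204.] [0.542 0.315 0.002]
tray_handle 0.88 [188. 161. 285. 222.] [0.553 0.038 0.05 ]
jar 0.54 [326. 189. 347. 202.] [ 0.548 -0.309  0.059]
flask 0.96 [144. 130. 170. 159.] [0.698 0.315 0.1  ]
rack 0.86 [328. 140. 368. 165.] [ 0.693 -0.344  0.095]
```

View pics/top.png

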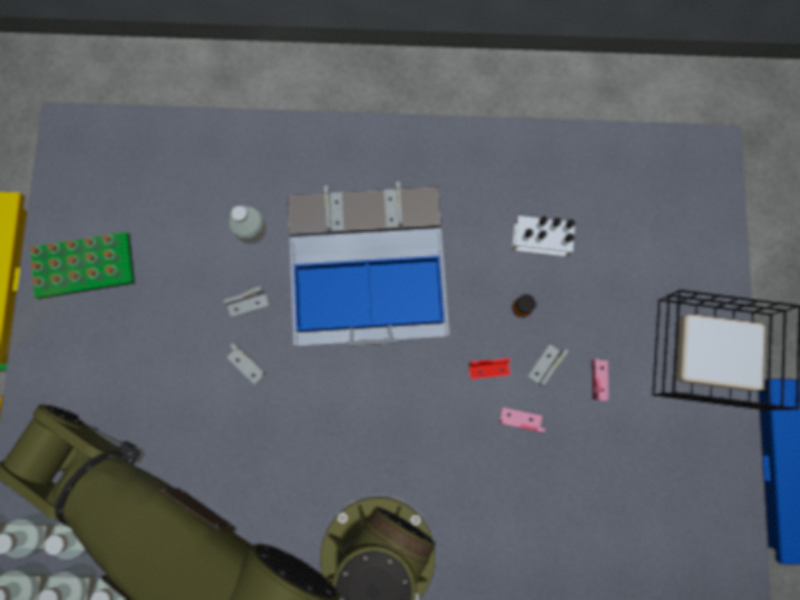

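View pics/scene.png

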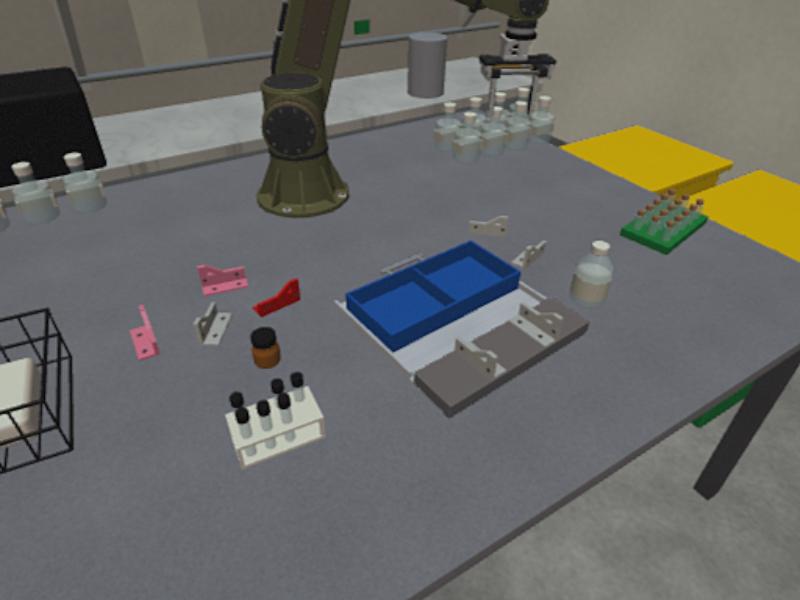

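Blurry, but the samples show: the left one in the top view (335,210) has its web left and its foot right, so it is right-hand; the right one (392,208) is left-hand. The loose white brackets are at (245,300), (245,363) and (547,363). Next I'll fit poses from the depth.

```bash
python3 - <<'E'
from h import *
T=np.load("top.npz");S=np.load("scene.npz")
P=np.concatenate([T["w"].reshape(-1,3),S["w"].reshape(-1,3)])
P=P[~np.isnan(P[:,0])]; src=None
for n,c in dict(A=(.545,.322),B=(.409,.316),C=(.423,-.372),SR=(.751,.132),SL=(.778,-.011)).items():
    z0=.03 if n[0]=='S' else 0
    q=P[(np.hypot(P[:,0]-c[0],P[:,1]-c[1])<.07)&(P[:,2]>z0+.013)&(P[:,2]<z0+.06)]
    f=P[(np.hypot(P[:,0]-c[0],P[:,1]-c[1])<.06)&(P[:,2]>z0+.0025)&(P[:,2]<z0+.009)]
    hi=q[q[:,2]>z0+.038]
    m=q[:,:2].mean(0); d=np.linalg.svd(q[:,:2]-m)[2][0] if len(q)<4000 else 0
    print(n,len(q),"web",m.round(3),"dir",d.round(2),"ext",np.percentile((q[:,:2]-m)@d,[1,99]).round(3),"post",len(hi),hi[:,:2].mean(0).round(3),"low",len(f),f.mean(0).round(3))
# tray: blue pixels
for nm,D in(("top",T),("scene",S)):
    im=D["img"].astype(int);w=D["w"]
    m=(im[...,2]>im[...,0]+60)&(np.abs(w[...,1])<.3)&(w[...,0]<.8)&(w[...,0]>.3)
    b=w[m]; t=b[b[:,2]>.045]; fl=b[b[:,2]<.02]
    print(nm,len(b),np.percentile(t,[1,99],axis=0).round(3).tolist(),"floor",np.percentile(fl,[1,50,99],axis=0).round(3).tolist())
    r=cv2.minAreaRect(t[:,:2].astype(np.float32)); print(r)
h=P[(P[:,2]>.02)&(P[:,2]<.05)&(P[:,0]>.38)&(P[:,0]<.462)&(abs(P[:,1])<.15)]
print("handle",len(h),np.percentile(h,[2,50,98],axis=0).round(3).tolist())
E
```

```text
A 203 web [0.559 0.313] dir [ 0.33 -0.94] ext [-0.053  0.038] post 51 [0.567 0.291] low 313 [0.542 0.317 0.005]
B 236 web [0.418 0.305] dir [-0.67 -0.74] ext [-0.039  0.051] post 63 [0.432 0.322] low 292 [0.407 0.313 0.005]
C 253 web [ 0.424 -0.38 ] dir [-0.84  0.55] ext [-0.037  0.054] post 74 [ 0.441 -0.393] low 425 [ 0.425 -0.367  0.005]
SR 324 web [0.766 0.138] dir [-1.   -0.09] ext [-0.038  0.053] post 81 [0.788 0.141] low 416 [0.758 0.128 0.035]
SL 326 web [ 0.782 -0.023] dir [-1.   -0.09] ext [-0.038  0.053] post 88 [ 0.804 -0.02 ] low 318 [ 0.773 -0.008  0.035]
top 4071 [[0.481, -0.126, 0.045], [0.654, 0.208, 0.06]] floor [[0.498, -0.118, 0.006], [0.572, 0.042, 0.013], [0.648, 0.198, 0.02]]
((0.5678027272224426, 0.04058551788330078), (0.1522112637758255, 0.32970112562179565), 5.582408905029297)
scene 4122 [[0.485, -0.129, 0.045], [0.658, 0.208, 0.053]] floor [[0.488, -0.114, 0.008], [0.557, 0.025, 0.012], [0.657, 0.201, 0.02]]
((0.5696609616279602, 0.04083205759525299), (0.15291434526443481, 0.33395275473594666), 5.439366340637207)
handle 116 [[0.451, -0.021, 0.033], [0.458, 0.044, 0.04], [0.462, 0.082, 0.045]]
```

Request:
step_arm --plan '[{"rz": 0.085},{"rz": 0.085},{"rz": 0.085},{"rz": 0.085},{"rz": 0.085},{"rz": 0.086}]' --grip_force 20

```text
$.plan[0]: bad value
```

Request:
step_arm --plan '[{"dx": -0.3,"dy": 0.27},{"dx": -0.3,"dy": 0.27},{"dx": -0.3,"dy": 0.27},{"dx": -0.3,"dy": 0.27},{"dx": -0.3,"dy": 0.27},{"dx": -0.3,"dy": 0.27},{"dx": -0.3,"dy": 0.27},{"dx": -0.3,"dy": 0.27},{"dx": -0.3,"dy": 0.28},{}]'

```text
$.plan[0]: bad value
```

```bash
cat >> h.py <<'E'
from scipy.spatial.transform import Rotation as Ro
def wrist():
    o=telemetry.get_obs(); p=viewer.camera("wrist"); z=p["z_map"]
    v,u=np.mgrid[:z.shape[0],:z.shape[1]]; x=(u-p["cx"])/p["fx"]; y=(v-p["cy"])/p["fy"]
    r=np.hypot(x,y)+1e-9; k=np.tan(np.minimum(r,1.5))/r*z
    c=np.stack([x*k,y*k,z],-1); M=p["tool_from_camera"]
    c=c@M[:3,:3].T+M[:3,3]; R=Ro.from_euler("xyz",o["eef_rot"]).as_matrix()
    w=c@R.T+o["ee_pos"]; w[(z<=0)|(r>1.3)]=np.nan
    return o,p,w,c
def web(w,c,z0=0,c_tool=None,rad=.075):
    """web line and post end of the bracket near c"""
    q=w.reshape(-1,3); q=q[~np.isnan(q[:,0])]; n=np.hypot(q[:,0]-c[0],q[:,1]-c[1])<rad
    q=q[n]; q[:,2]-=z0; g=q[(q[:,2]>.022)&(q[:,2]<.065)]; a=g[:,:2]
    vx,vy,mx,my=cv2.fitLine(a.astype(np.float32),cv2.DIST_HUBER,0,1e-4,1e-4).ravel()
    d=np.array([vx,vy]); m=np.array([mx,my]); hi=g[g[:,2]>.04][:,:2].mean(0)
    if (hi-m)@d<0: d=-d
    s=(a-m)@d; e=np.percentile(s,[.5,99.5]); nn=np.array([-d[1],d[0]])
    org=m+d*(e.sum()/2)+nn*np.mean(np.percentile((a-m)@nn,[3,97]))
    f=q[(q[:,2]>.002)&(q[:,2]<.008)][:,:2]; t=(f-org)@nn
    print("org",org.round(4),"theta",round(float(np.arctan2(d[1],d[0])),3),"len",np.ptp(e).round(3),"thick",np.ptp(np.percentile((a-m)@nn,[3,97])).round(4),
      "post s",((hi-org)@d).round(3),"foot: left",int(((t>.008)&(t<.032)).sum()),"right",int(((t<-.008)&(t>-.032)).sum()),"ztop",np.percentile(g[:,2],99).round(3))
    return org,d
E
python3 - <<'E'
from h import *
o,p,w,c=wrist(); print(o["ee_pos"],o["eef_rot"],p["tool_from_camera"].round(3))
cv2.imwrite("pics/w1.png",p["img"][...,::-1]); org,d=web(w,(.55,.32)); print("grip",org-.022*d)
E
```

```text
[0.22968551 0.4997375  0.22243762] [-3.14157888e+00  1.72346980e-05  2.71079362e+00] [[-0.    -0.964 -0.267  0.077]
 [ 1.     0.    -0.     0.   ]
 [ 0.    -0.267  0.964 -0.165]
 [ 0.     0.     0.     1.   ]]Traceback (most recent call last):
  File "<stdin>", line 3, in <module>
  File "h.py", line 20, in web
    vx,vy,mx,my=cv2.fitLine(a.astype(np.float32),cv2.DIST_HUBER,0,1e-4,1e-4).ravel()
                ~~~~~~~~~~~^^^^^^^^^^^^^^^^^^^^^^^^^^^^^^^^^^^^^^^^^^^^^^^^^
cv2.error: OpenCV(4.12.0) /io/opencv/modules/imgproc/src/linefit.cpp:50: error: (-215:Assertion failed) count > 0 in function 'fitLine2D_wods'
```

View pics/w1.png

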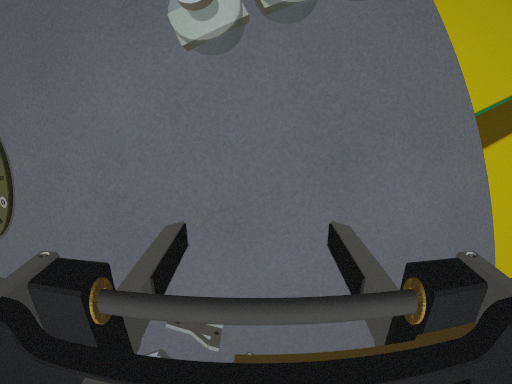

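Request:
step_arm --plan '[{"dx": 0,"dy": 0,"dz": 0,"rx": 0,"ry": 0,"rz": 0.085,"claw": 0},{"dx": 0,"dy": 0,"dz": 0,"rx": 0,"ry": 0,"rz": 0.085,"claw": 0},{"dx": 0,"dy": 0,"dz": 0,"rx": 0,"ry": 0,"rz": 0.085,"claw": 0},{"dx": 0,"dy": 0,"dz": 0,"rx": 0,"ry": 0,"rz": 0.085,"claw": 0},{"dx": 0,"dy": 0,"dz": 0,"rx": 0,"ry": 0,"rz": 0.085,"claw": 0},{"dx": 0,"dy": 0,"dz": 0,"rx": 0,"ry": 0,"rz": 0.086,"claw": 0}]' --grip_force 20

```text
time_s: 1.2
ee_pos: [0.2297, 0.4997, 0.2225]
eef_rot: [-3.142, 0.0, 1.903]
force: [-0.6, -0.1, -0.2]
grip_width: 0.0941
grip_force: 0.0
```

Request:
step_arm --plan '[{"dx": -0.3,"dy": 0.27,"dz": 0,"rx": 0,"ry": 0,"rz": 0,"claw": 0},{"dx": -0.3,"dy": 0.27,"dz": 0,"rx": 0,"ry": 0,"rz": 0,"claw": 0},{"dx": -0.3,"dy": 0.27,"dz": 0,"rx": 0,"ry": 0,"rz": 0,"claw": 0},{"dx": -0.3,"dy": 0.27,"dz": 0,"rx": 0,"ry": 0,"rz": 0,"claw": 0},{"dx": -0.3,"dy": 0.27,"dz": 0,"rx": 0,"ry": 0,"rz": 0,"claw": 0},{"dx": -0.3,"dy": 0.27,"dz": 0,"rx": 0,"ry": 0,"rz": 0,"claw": 0},{"dx": -0.3,"dy": 0.27,"dz": 0,"rx": 0,"ry": 0,"rz": 0,"claw": 0},{"dx": -0.3,"dy": 0.27,"dz": 0,"rx": 0,"ry": 0,"rz": 0,"claw": 0},{"dx": -0.3,"dy": 0.27,"dz": 0,"rx": 0,"ry": 0,"rz": 0,"claw": 0},{"dx": 0,"dy": 0,"dz": 0,"rx": 0,"ry": 0,"rz": 0,"claw": 0}]'

```text
time_s: 2.2
ee_pos: [0.5515, 0.3225, 0.2217]
eef_rot: [-3.141, 0.001, 1.904]
force: [-0.7, -0.3, -0.8]
grip_width: 0.0942
grip_force: 0.0
```

```bash
python3 - <<'E'
from h import *
o,p,w,c=wrist(); print(o["ee_pos"],o["eef_rot"])
cv2.imwrite("pics/w2.png",p["img"][...,::-1]); np.savez("w2.npz",img=p["img"],w=w); org,d=web(w,(.55,.32)); print("grip",org-.022*d)
E
```

```text
[0.55147083 0.32254422 0.22167065] [-3.14128271e+00  6.46784781e-04  1.90411872e+00]
org [0.5577 0.3232] theta -1.24 len 0.089 thick 0.0071 post s 0.026 foot: left 1358 right 1752 ztop 0.056
grip [0.5505537  0.34400895]
```

View pics/w2.png

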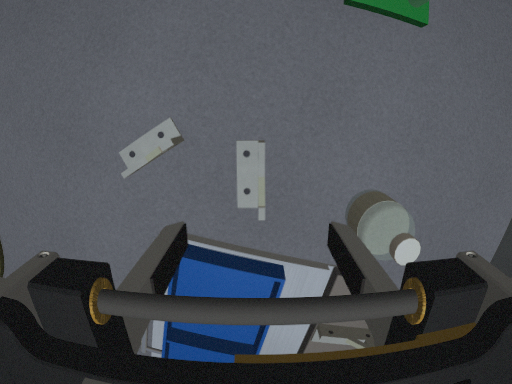

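In the wrist view, bracket A is at (250,175), with its web on the right edge, its post at the bottom and its foot to the left. With the post end away the foot is on the right, so it's right-hand. B is at (150,148). Now to grasp A.

Request:
step_arm --plan '[{"dx": 0.206,"dy": 0.061,"dz": 0.3,"rx": 0,"ry": 0,"rz": 0,"claw": 0},{"dx": 0,"dy": 0,"dz": 0.4,"rx": 0,"ry": 0,"rz": 0,"claw": 0},{"dx": 0,"dy": 0,"dz": 0.4,"rx": 0,"ry": 0,"rz": 0,"claw": 0},{"dx": 0,"dy": 0,"dz": 0.4,"rx": 0,"ry": 0,"rz": 0,"claw": 0},{"dx": 0,"dy": 0,"dz": 0.3,"rx": 0,"ry": 0,"rz": 0,"claw": 0},{"dx": 0,"dy": 0,"dz": 0.17,"rx": 0,"ry": 0,"rz": 0,"claw": 0},{"dx": 0,"dy": 0,"dz": 0,"rx": 0,"ry": 0,"rz": 0,"claw": 0}]'

```text
time_s: 2.95
ee_pos: [0.5459, 0.3469, 0.0236]
eef_rot: [-3.138, 0.001, 1.909]
force: [0.0, -0.1, -0.3]
grip_width: 0.0939
grip_force: 0.0
```

Request:
step_arm --plan '[{"dx": 0,"dy": 0,"dz": 0,"rx": 0,"ry": 0,"rz": 0,"claw": 1},{"dx": 0,"dy": 0,"dz": 0,"rx": 0,"ry": 0,"rz": 0,"claw": 1},{"dx": 0,"dy": 0,"dz": 0,"rx": 0,"ry": 0,"rz": 0,"claw": 1},{"dx": 0,"dy": 0,"dz": 0,"rx": 0,"ry": 0,"rz": 0,"claw": 1},{"dx": 0,"dy": 0,"dz": 0,"rx": 0,"ry": 0,"rz": 0,"claw": 1},{"dx": 0,"dy": 0,"dz": 0,"rx": 0,"ry": 0,"rz": 0,"claw": 1},{"dx": 0,"dy": 0,"dz": 0,"rx": 0,"ry": 0,"rz": 0,"claw": 1},{"dx": 0,"dy": 0,"dz": 0,"rx": 0,"ry": 0,"rz": 0,"claw": 1}]' --grip_force 30

```text
time_s: 3.75
ee_pos: [0.5473, 0.3468, 0.0254]
eef_rot: [-3.142, 0.0, 1.908]
force: [0.8, 0.1, 0.3]
grip_width: 0.0332
grip_force: 0.0
```

Request:
step_arm --plan '[{"dx": 0,"dy": 0.02,"dz": 0,"rx": 0,"ry": 0,"rz": 0,"claw": 1},{"dx": 0,"dy": 0,"dz": 0,"rx": 0,"ry": 0,"rz": 0,"claw": 1},{"dx": 0,"dy": 0,"dz": 0,"rx": 0,"ry": 0,"rz": 0,"claw": 1},{"dx": 0,"dy": 0,"dz": 0,"rx": 0,"ry": 0,"rz": 0,"claw": 1},{"dx": 0,"dy": 0,"dz": 0,"rx": 0,"ry": 0,"rz": 0,"claw": 1},{"dx": 0,"dy": 0,"dz": 0,"rx": 0,"ry": 0,"rz": 0,"claw": 1}]'

```text
time_s: 4.35
ee_pos: [0.5491, 0.3475, 0.0254]
eef_rot: [-3.141, 0.0, 1.908]
force: [-0.2, 0.3, 0.1]
grip_width: 0.0075
grip_force: 30.0
```

Request:
step_arm --plan '[{"dx": 0,"dy": 0,"dz": -0.3,"rx": 0,"ry": 0,"rz": 0,"claw": 1},{"dx": 0,"dy": 0,"dz": -0.4,"rx": 0,"ry": 0,"rz": 0,"claw": 1},{"dx": 0,"dy": 0,"dz": -0.3,"rx": 0,"ry": 0,"rz": 0,"claw": 1},{"dx": -0.33,"dy": -0.14,"dz": 0,"rx": 0,"ry": 0,"rz": 0,"claw": 1},{"dx": -0.34,"dy": -0.15,"dz": 0,"rx": 0,"ry": 0,"rz": 0,"claw": 1},{"dx": -0.34,"dy": -0.14,"dz": 0,"rx": 0,"ry": 0,"rz": 0,"claw": 1},{"dx": -0.34,"dy": -0.15,"dz": 0,"rx": 0,"ry": 0,"rz": 0,"claw": 1},{"dx": -0.33,"dy": -0.15,"dz": 0,"rx": 0,"ry": 0,"rz": 0,"claw": 1},{"dx": -0.34,"dy": -0.14,"dz": 0,"rx": 0,"ry": 0,"rz": 0,"claw": 1}]'

```text
time_s: 5.25
ee_pos: [0.5335, 0.1267, 0.1255]
eef_rot: [3.142, -0.0, 1.908]
force: [0.6, 0.2, -1.6]
grip_width: 0.0078
grip_force: 30.0
```

Request:
step_arm --plan '[{"dx": 0,"dy": 0,"dz": 0,"rx": 0,"ry": 0,"rz": -0.094,"claw": 1},{"dx": 0,"dy": 0,"dz": 0,"rx": 0,"ry": 0,"rz": -0.094,"claw": 1},{"dx": 0,"dy": 0,"dz": 0,"rx": 0,"ry": 0,"rz": -0.094,"claw": 1},{"dx": 0,"dy": 0,"dz": 0,"rx": 0,"ry": 0,"rz": -0.094,"claw": 1},{"dx": 0,"dy": 0,"dz": 0,"rx": 0,"ry": 0,"rz": -0.094,"claw": 1},{"dx": 0,"dy": 0,"dz": 0,"rx": 0,"ry": 0,"rz": -0.094,"claw": 1},{"dx": 0,"dy": 0,"dz": 0,"rx": 0,"ry": 0,"rz": -0.094,"claw": 1},{"dx": 0,"dy": 0,"dz": 0,"rx": 0,"ry": 0,"rz": -0.094,"claw": 1},{"dx": 0,"dy": 0,"dz": 0,"rx": 0,"ry": 0,"rz": -0.094,"claw": 1},{"dx": 0,"dy": 0,"dz": 0,"rx": 0,"ry": 0,"rz": 0,"claw": 1}]'

```text
time_s: 6.25
ee_pos: [0.5338, 0.1281, 0.1254]
eef_rot: [3.142, -0.0, -3.044]
force: [-0.3, -0.5, -1.1]
grip_width: 0.0077
grip_force: 30.0
```

```bash
python3 - <<'E'
from h import *
o,p,w,c=wrist(); print(o["ee_pos"],o["eef_rot"],o["grip_width"])
cv2.imwrite("pics/w3.png",p["img"][...,::-1]); np.savez("w3.npz",img=p["img"],w=w)
# held bracket: below tips
a=c.reshape(-1,3); a=a[~np.isnan(a[:,0])]; a=a[(abs(a[:,0])<.09)&(abs(a[:,1])<.03)&(a[:,2]>-.035)&(a[:,2]<.04)]
print(len(a),np.percentile(a,[1,99],axis=0).round(3).tolist())
E
```

```text
[0.53382347 0.12809169 0.12541574] [ 3.14158702e+00 -1.55749612e-04 -3.04369351e+00] 0.007747482087673178
4546 [[-0.062, -0.029, -0.034], [0.019, 0.015, 0.02]]
```

View pics/w3.png

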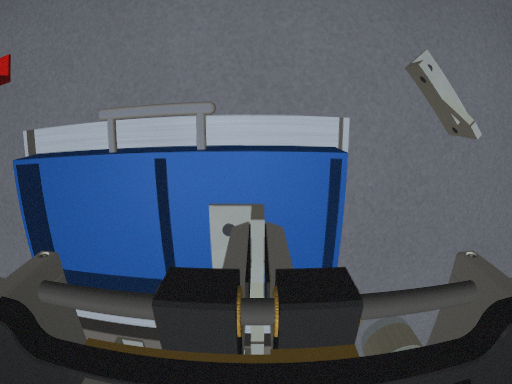

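The bracket hangs straight over the left compartment, web at (257,250), and the tray's front wall is clear. Lowering and releasing.

Request:
step_arm --plan '[{"dx": 0,"dy": 0,"dz": 0.3,"rx": 0,"ry": 0,"rz": 0,"claw": 1},{"dx": 0,"dy": 0,"dz": 0.3,"rx": 0,"ry": 0,"rz": 0,"claw": 1},{"dx": 0,"dy": 0,"dz": 0.15,"rx": 0,"ry": 0,"rz": 0,"claw": 1},{"dx": 0,"dy": 0,"dz": 0.07,"rx": 0,"ry": 0,"rz": 0,"claw": 1},{"dx": 0,"dy": 0,"dz": 0.04,"rx": 0,"ry": 0,"rz": 0,"claw": 1},{"dx": 0,"dy": 0,"dz": 0,"rx": 0,"ry": 0,"rz": 0,"claw": 1},{"dx": 0,"dy": 0,"dz": 0,"rx": 0,"ry": 0,"rz": 0,"claw": 1}]'

```text
time_s: 7.0
ee_pos: [0.5344, 0.1282, 0.0403]
eef_rot: [3.141, 0.001, -3.047]
force: [1.2, -0.6, -0.0]
grip_width: 0.0078
grip_force: 30.0
```

Request:
step_arm --plan '[{"dx": 0,"dy": 0,"dz": 0,"rx": 0,"ry": 0,"rz": 0,"claw": 0.68},{"dx": 0,"dy": 0,"dz": 0,"rx": 0,"ry": 0,"rz": 0,"claw": 0.68},{"dx": 0,"dy": 0,"dz": 0,"rx": 0,"ry": 0,"rz": 0,"claw": 0.68},{"dx": 0,"dy": 0,"dz": 0,"rx": 0,"ry": 0,"rz": 0,"claw": 0.68},{"dx": 0,"dy": 0,"dz": 0,"rx": 0,"ry": 0,"rz": 0,"claw": 0.68}]'

```text
time_s: 7.5
ee_pos: [0.534, 0.1281, 0.0395]
eef_rot: [-3.142, 0.0, -3.046]
force: [-0.5, 0.6, -0.6]
grip_width: 0.03
grip_force: 0.0
```

Request:
step_arm --plan '[{"dx": 0,"dy": 0,"dz": -0.2,"rx": 0,"ry": 0,"rz": 0,"claw": 0.68},{"dx": 0,"dy": 0,"dz": -0.4,"rx": 0,"ry": 0,"rz": 0,"claw": 0.5},{"dx": 0,"dy": 0,"dz": -0.4,"rx": 0,"ry": 0,"rz": 0,"claw": 0.3},{"dx": 0,"dy": 0,"dz": -0.4,"rx": 0,"ry": 0,"rz": 0,"claw": 0.2},{"dx": 0,"dy": 0,"dz": -0.2,"rx": 0,"ry": 0,"rz": 0,"claw": 0.2}]'

```text
time_s: 8.0
ee_pos: [0.5346, 0.1282, 0.2031]
eef_rot: [3.141, 0.004, -3.046]
force: [0.3, 0.4, -0.4]
grip_width: 0.0585
grip_force: 0.0
```

```bash
python3 - <<'E'
from h import *
for n in("w2","w3"):
    org,d=web(np.load(n+".npz")["w"],(.41,.31)); print("grip",org-.024*d)
o,p,w,c=wrist(); print(o["ee_pos"],o["eef_rot"]); np.savez("w4.npz",img=p["img"],w=w)
org,d=web(w,(.56,.13),.013,rad=.055)
for t in (web,):
    org,d=t(w,(.41,.31)); print("grip",org-.024*d)
E
```

```text
org [0.4142 0.3025] theta 0.837 len 0.091 thick 0.0079 post s 0.03 foot: left 1575 right 1219 ztop 0.056
grip [0.39811939 0.28470714]
org [0.4139 0.3016] theta 0.838 len 0.09 thick 0.0082 post s 0.027 foot: left 921 right 1695 ztop 0.055
grip [0.39782351 0.28379317]
[0.53461407 0.1282284  0.20310657] [ 3.1413062   0.00419102 -3.04615265]
org [0.5602 0.1308] theta 0.097 len 0.09 thick 0.0079 post s 0.026 foot: left 1033 right 1490 ztop 0.055
org [0.414  0.3014] theta 0.805 len 0.09 thick 0.0095 post s 0.027 foot: left 845 right 1179 ztop 0.055
grip [0.39738835 0.2841438 ]
```

Request:
step_arm --plan '[{"dx": 0,"dy": 0,"dz": 0,"rx": 0,"ry": 0,"rz": -0.0945,"claw": 0.2},{"dx": 0,"dy": 0,"dz": 0,"rx": 0,"ry": 0,"rz": -0.0945,"claw": 0.2},{"dx": 0,"dy": 0,"dz": 0,"rx": 0,"ry": 0,"rz": -0.0945,"claw": 0.2},{"dx": 0,"dy": 0,"dz": 0,"rx": 0,"ry": 0,"rz": -0.0945,"claw": 0.2},{"dx": 0,"dy": 0,"dz": 0,"rx": 0,"ry": 0,"rz": -0.0945,"claw": 0.2},{"dx": -0.05,"dy": 0.4,"dz": 0,"rx": 0,"ry": 0,"rz": 0,"claw": 0.2},{"dx": -0.05,"dy": 0.41,"dz": 0,"rx": 0,"ry": 0,"rz": 0,"claw": 0.2},{"dx": -0.05,"dy": 0.42,"dz": 0,"rx": 0,"ry": 0,"rz": 0,"claw": 0.2},{"dx": -0.05,"dy": 0.42,"dz": 0.1,"rx": 0,"ry": 0,"rz": 0,"claw": 0.2},{"dx": -0.045,"dy": 0.41,"dz": 0.1,"rx": 0,"ry": 0,"rz": 0,"claw": 0.2}]'

```text
time_s: 9.05
ee_pos: [0.3959, 0.2852, 0.1789]
eef_rot: [-3.142, 0.0, -2.304]
force: [0.8, 0.3, 0.3]
grip_width: 0.0752
grip_force: 0.0
```

Request:
step_arm --plan '[{"dx": 0,"dy": 0,"dz": 0.35,"rx": 0,"ry": 0,"rz": 0,"claw": 0.2},{"dx": 0,"dy": 0,"dz": 0.4,"rx": 0,"ry": 0,"rz": 0,"claw": 0.2},{"dx": 0,"dy": 0,"dz": 0.2,"rx": 0,"ry": 0,"rz": 0,"claw": 0.2},{"dx": 0,"dy": 0,"dz": 0,"rx": 0,"ry": 0,"rz": 0,"claw": 0.2},{"dx": 0,"dy": 0,"dz": 0,"rx": 0,"ry": 0,"rz": 0,"claw": 0.2}]'

```text
time_s: 9.55
ee_pos: [0.3974, 0.2842, 0.0848]
eef_rot: [3.142, -0.0, -2.304]
force: [-0.5, -0.2, 0.8]
grip_width: 0.0752
grip_force: 0.0
```

Request:
step_arm --plan '[{"dx": 0,"dy": 0,"dz": 0.3,"rx": 0,"ry": 0,"rz": 0,"claw": 0.2},{"dx": 0,"dy": 0,"dz": 0.2,"rx": 0,"ry": 0,"rz": 0,"claw": 0.2},{"dx": 0,"dy": 0,"dz": 0.1,"rx": 0,"ry": 0,"rz": 0,"claw": 0.4},{"dx": 0,"dy": 0,"dz": 0,"rx": 0,"ry": 0,"rz": 0,"claw": 1},{"dx": 0,"dy": 0,"dz": 0,"rx": 0,"ry": 0,"rz": 0,"claw": 1},{"dx": 0,"dy": 0,"dz": 0,"rx": 0,"ry": 0,"rz": 0,"claw": 1},{"dx": 0,"dy": 0,"dz": 0,"rx": 0,"ry": 0,"rz": 0,"claw": 1},{"dx": 0,"dy": 0,"dz": 0,"rx": 0,"ry": 0,"rz": 0,"claw": 1},{"dx": 0,"dy": 0,"dz": 0,"rx": 0,"ry": 0,"rz": 0,"claw": 1},{"dx": 0,"dy": 0,"dz": 0,"rx": 0,"ry": 0,"rz": 0,"claw": 1}]'

```text
time_s: 10.55
ee_pos: [0.3973, 0.2842, 0.0246]
eef_rot: [-3.142, 0.0, -2.304]
force: [-0.4, -0.1, 0.1]
grip_width: 0.0148
grip_force: 0.0
```

Request:
step_arm --plan '[{"dx": 0,"dy": 0,"dz": 0,"rx": 0,"ry": 0,"rz": 0,"claw": 1},{"dx": 0,"dy": 0,"dz": 0,"rx": 0,"ry": 0,"rz": 0,"claw": 1},{"dx": 0,"dy": 0,"dz": 0,"rx": 0,"ry": 0,"rz": 0,"claw": 1},{"dx": 0,"dy": 0,"dz": 0,"rx": 0,"ry": 0,"rz": 0,"claw": 1}]'

```text
time_s: 10.95
ee_pos: [0.3973, 0.2842, 0.0245]
eef_rot: [3.142, -0.0, -2.304]
force: [-1.0, 0.0, 1.2]
grip_width: 0.0081
grip_force: 30.0
```

Request:
step_arm --plan '[{"dx": 0,"dy": 0,"dz": -0.3,"rx": 0,"ry": 0,"rz": 0,"claw": 1},{"dx": 0,"dy": 0,"dz": -0.4,"rx": 0,"ry": 0,"rz": 0,"claw": 1},{"dx": 0,"dy": 0,"dz": -0.3,"rx": 0,"ry": 0,"rz": 0,"claw": 1}]'

```text
time_s: 11.25
ee_pos: [0.3973, 0.2842, 0.1262]
eef_rot: [-3.141, 0.0, -2.304]
force: [0.8, -0.1, -1.8]
grip_width: 0.0076
grip_force: 30.0
```

Request:
step_arm --plan '[{"dx": 0.13,"dy": -0.35,"dz": 0,"rx": 0,"ry": 0,"rz": 0,"claw": 1},{"dx": 0.14,"dy": -0.35,"dz": 0,"rx": 0,"ry": 0,"rz": 0,"claw": 1},{"dx": 0.14,"dy": -0.35,"dz": 0,"rx": 0,"ry": 0,"rz": 0,"claw": 1},{"dx": 0.14,"dy": -0.35,"dz": 0,"rx": 0,"ry": 0,"rz": 0,"claw": 1},{"dx": 0.14,"dy": -0.36,"dz": 0,"rx": 0,"ry": 0,"rz": 0,"claw": 1},{"dx": 0.14,"dy": -0.36,"dz": 0,"rx": 0,"ry": 0,"rz": 0,"claw": 1},{"dx": 0.14,"dy": -0.36,"dz": 0,"rx": 0,"ry": 0,"rz": 0,"claw": 1},{"dx": 0.14,"dy": -0.35,"dz": 0,"rx": 0,"ry": 0,"rz": 0,"claw": 1},{"dx": 0.14,"dy": -0.35,"dz": 0,"rx": 0,"ry": 0,"rz": 0,"claw": 1}]'

```text
time_s: 12.15
ee_pos: [0.5502, -0.0231, 0.1242]
eef_rot: [3.141, -0.0, -2.304]
force: [0.6, 0.1, -2.1]
grip_width: 0.0075
grip_force: 30.0
```

Request:
step_arm --plan '[{"dx": 0,"dy": 0,"dz": 0,"rx": 0,"ry": 0,"rz": 0.0945,"claw": 1},{"dx": 0,"dy": 0,"dz": 0,"rx": 0,"ry": 0,"rz": 0.0945,"claw": 1},{"dx": 0,"dy": 0,"dz": 0,"rx": 0,"ry": 0,"rz": 0.0945,"claw": 1},{"dx": 0,"dy": 0,"dz": 0,"rx": 0,"ry": 0,"rz": 0.0945,"claw": 1},{"dx": 0,"dy": 0,"dz": 0,"rx": 0,"ry": 0,"rz": 0.0945,"claw": 1},{"dx": 0,"dy": 0,"dz": 0,"rx": 0,"ry": 0,"rz": 0,"claw": 1},{"dx": 0,"dy": 0,"dz": 0,"rx": 0,"ry": 0,"rz": 0,"claw": 1}]'

```text
time_s: 12.85
ee_pos: [0.5498, -0.0216, 0.1242]
eef_rot: [3.142, -0.0, -3.042]
force: [0.3, 0.2, -1.2]
grip_width: 0.0078
grip_force: 30.0
```

Request:
step_arm --plan '[{"dx": 0,"dy": 0,"dz": 0.3,"rx": 0,"ry": 0,"rz": 0,"claw": 1},{"dx": 0,"dy": 0,"dz": 0.3,"rx": 0,"ry": 0,"rz": 0,"claw": 1},{"dx": 0,"dy": 0,"dz": 0.15,"rx": 0,"ry": 0,"rz": 0,"claw": 1},{"dx": 0,"dy": 0,"dz": 0.07,"rx": 0,"ry": 0,"rz": 0,"claw": 1},{"dx": 0,"dy": 0,"dz": 0.035,"rx": 0,"ry": 0,"rz": 0,"claw": 1},{"dx": 0,"dy": 0,"dz": 0,"rx": 0,"ry": 0,"rz": 0,"claw": 1},{"dx": 0,"dy": 0,"dz": 0,"rx": 0,"ry": 0,"rz": 0,"claw": 1}]'

```text
time_s: 13.55
ee_pos: [0.5504, -0.0216, 0.0399]
eef_rot: [-3.141, 0.001, -3.046]
force: [-0.9, -0.2, -1.7]
grip_width: 0.0075
grip_force: 30.0
```

Request:
step_arm --plan '[{"dx": 0,"dy": 0,"dz": 0,"rx": 0,"ry": 0,"rz": 0,"claw": 0.68},{"dx": 0,"dy": 0,"dz": 0,"rx": 0,"ry": 0,"rz": 0,"claw": 0.68},{"dx": 0,"dy": 0,"dz": 0,"rx": 0,"ry": 0,"rz": 0,"claw": 0.68},{"dx": 0,"dy": 0,"dz": 0,"rx": 0,"ry": 0,"rz": 0,"claw": 0.68},{"dx": 0,"dy": 0,"dz": 0,"rx": 0,"ry": 0,"rz": 0,"claw": 0.68}]'

```text
time_s: 14.05
ee_pos: [0.5499, -0.0216, 0.039]
eef_rot: [-3.142, 0.0, -3.046]
force: [-0.0, 0.4, 0.4]
grip_width: 0.0301
grip_force: 0.0
```

Request:
step_arm --plan '[{"dx": 0,"dy": 0,"dz": -0.2,"rx": 0,"ry": 0,"rz": 0,"claw": 0.68},{"dx": 0,"dy": 0,"dz": -0.4,"rx": 0,"ry": 0,"rz": 0,"claw": 0.5},{"dx": 0,"dy": 0,"dz": -0.4,"rx": 0,"ry": 0,"rz": 0,"claw": 0.3},{"dx": 0,"dy": 0,"dz": -0.4,"rx": 0,"ry": 0,"rz": 0,"claw": 0.2},{"dx": 0,"dy": 0,"dz": -0.2,"rx": 0,"ry": 0,"rz": 0,"claw": 0.2}]'

```text
time_s: 14.55
ee_pos: [0.5506, -0.0216, 0.2026]
eef_rot: [-3.141, 0.004, -3.046]
force: [1.0, -0.8, -1.0]
grip_width: 0.059
grip_force: 0.0
```

```bash
python3 - <<'E'
from h import *
o,p,w,c=wrist(); print(o["ee_pos"],o["eef_rot"]); np.savez("w5.npz",img=p["img"],w=w)
org,d=web(w,(.575,-.019),.013,rad=.055)
org,d=web(w,(.424,-.378)); print("grip",org-.024*d)
E
```

```text
[ 0.55061424 -0.02159239  0.20264763] [-3.14075484  0.00419905 -3.04610636]
org [ 0.5746 -0.0187] theta 0.099 len 0.09 thick 0.0068 post s 0.026 foot: left 1470 right 1107 ztop 0.056
org [ 0.4168 -0.3758] theta -0.577 len 0.09 thick 0.0086 post s 0.025 foot: left 967 right 204 ztop 0.053
grip [ 0.39672496 -0.36267478]
```

Request:
step_arm --plan '[{"dx": 0,"dy": 0,"dz": 0,"rx": 0,"ry": 0,"rz": 0.0856,"claw": 0.4},{"dx": 0,"dy": 0,"dz": 0,"rx": 0,"ry": 0,"rz": 0.0856,"claw": 0.4},{"dx": 0,"dy": 0,"dz": 0,"rx": 0,"ry": 0,"rz": 0.0856,"claw": 0.4},{"dx": 0,"dy": 0,"dz": 0,"rx": 0,"ry": 0,"rz": 0.0856,"claw": 0.4},{"dx": 0,"dy": 0,"dz": 0,"rx": 0,"ry": 0,"rz": 0.0856,"claw": 0.4}]'

```text
time_s: 15.1
ee_pos: [0.5497, -0.0215, 0.1983]
eef_rot: [-3.141, -0.001, 2.559]
force: [-0.4, -0.6, 0.1]
grip_width: 0.0561
grip_force: 0.0
```

Request:
step_arm --plan '[{"dx": -0.057,"dy": -0.37,"dz": 0,"rx": 0,"ry": 0,"rz": 0,"claw": 0.4},{"dx": -0.057,"dy": -0.37,"dz": 0,"rx": 0,"ry": 0,"rz": 0,"claw": 0.4},{"dx": -0.057,"dy": -0.37,"dz": 0,"rx": 0,"ry": 0,"rz": 0,"claw": 0.4},{"dx": -0.057,"dy": -0.37,"dz": 0,"rx": 0,"ry": 0,"rz": 0,"claw": 0.4},{"dx": -0.057,"dy": -0.37,"dz": 0,"rx": 0,"ry": 0,"rz": 0,"claw": 0.4},{"dx": -0.057,"dy": -0.37,"dz": 0,"rx": 0,"ry": 0,"rz": 0,"claw": 0.4},{"dx": -0.057,"dy": -0.37,"dz": 0,"rx": 0,"ry": 0,"rz": 0,"claw": 0.4},{"dx": -0.057,"dy": -0.37,"dz": 0,"rx": 0,"ry": 0,"rz": 0,"claw": 0.4},{"dx": -0.057,"dy": -0.37,"dz": 0,"rx": 0,"ry": 0,"rz": 0,"claw": 0.4},{"dx": -0.057,"dy": -0.37,"dz": 0,"rx": 0,"ry": 0,"rz": 0,"claw": 0.4}]'

```text
time_s: 16.1
ee_pos: [0.3949, -0.364, 0.1984]
eef_rot: [3.141, -0.0, 2.565]
force: [-0.2, -0.2, 0.0]
grip_width: 0.0559
grip_force: 0.0
```

```bash
python3 - <<'E'
from h import *
o,p,w,c=wrist();o,p,w,c=wrist(); print(o["ee_pos"],o["eef_rot"],o["grip_width"]); cv2.imwrite("pics/w6.png",p["img"][...,::-1])
org,d=web(w,(.417,-.376)); print("grip",org-.024*d)
E
```

```text
[ 0.39294333 -0.36778436  0.19824014] [-3.14052537e+00 -4.44493479e-04  2.56232577e+00] 0.05664857985281559
org [ 0.4161 -0.3764] theta -0.579 len 0.09 thick 0.0069 post s 0.025 foot: left 1851 right 1489 ztop 0.055
grip [ 0.39603159 -0.36322353]
```

View pics/w6.png

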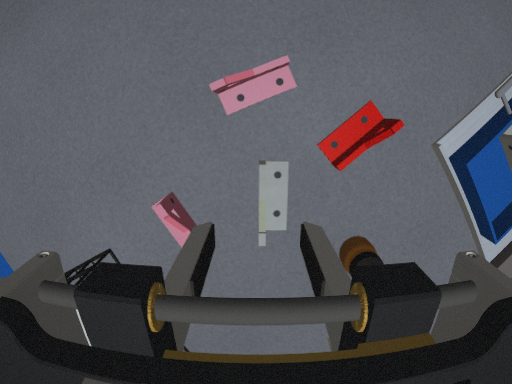

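C is at (272,200): web left, post at the bottom, foot right, which makes it left-hand. There's room round it.

Request:
step_arm --plan '[{"dx": 0,"dy": 0,"dz": 0.4,"rx": 0,"ry": 0,"rz": 0,"claw": 0.4},{"dx": 0,"dy": 0,"dz": 0.4,"rx": 0,"ry": 0,"rz": 0,"claw": 0.4},{"dx": 0,"dy": 0,"dz": 0.3,"rx": 0,"ry": 0,"rz": 0,"claw": 0.4},{"dx": 0,"dy": 0,"dz": 0,"rx": 0,"ry": 0,"rz": 0,"claw": 0.4},{"dx": 0,"dy": 0,"dz": 0,"rx": 0,"ry": 0,"rz": 0,"claw": 0.4}]'

```text
time_s: 16.7
ee_pos: [0.3962, -0.3625, 0.0896]
eef_rot: [3.142, -0.0, 2.565]
force: [0.5, -0.9, 1.4]
grip_width: 0.0567
grip_force: 0.0
```

Request:
step_arm --plan '[{"dx": 0,"dy": 0,"dz": 0.3,"rx": 0,"ry": 0,"rz": 0,"claw": 0.4},{"dx": 0,"dy": 0,"dz": 0.25,"rx": 0,"ry": 0,"rz": 0,"claw": 0.4},{"dx": 0,"dy": 0,"dz": 0.1,"rx": 0,"ry": 0,"rz": 0,"claw": 0.5},{"dx": 0,"dy": 0,"dz": 0,"rx": 0,"ry": 0,"rz": 0,"claw": 1},{"dx": 0,"dy": 0,"dz": 0,"rx": 0,"ry": 0,"rz": 0,"claw": 1},{"dx": 0,"dy": 0,"dz": 0,"rx": 0,"ry": 0,"rz": 0,"claw": 1},{"dx": 0,"dy": 0,"dz": 0,"rx": 0,"ry": 0,"rz": 0,"claw": 1},{"dx": 0,"dy": 0,"dz": 0,"rx": 0,"ry": 0,"rz": 0,"claw": 1},{"dx": 0,"dy": 0,"dz": 0,"rx": 0,"ry": 0,"rz": 0,"claw": 1},{"dx": 0,"dy": 0,"dz": 0,"rx": 0,"ry": 0,"rz": 0,"claw": 1}]'

```text
time_s: 17.7
ee_pos: [0.396, -0.3629, 0.0244]
eef_rot: [-3.141, 0.0, 2.565]
force: [-0.3, 1.3, 6.7]
grip_width: 0.0081
grip_force: 30.0
```

Request:
step_arm --plan '[{"dx": 0,"dy": 0,"dz": 0,"rx": 0,"ry": 0,"rz": 0,"claw": 1},{"dx": 0,"dy": 0,"dz": 0,"rx": 0,"ry": 0,"rz": 0,"claw": 1},{"dx": 0,"dy": 0,"dz": 0,"rx": 0,"ry": 0,"rz": 0,"claw": 1}]'

```text
time_s: 18.0
ee_pos: [0.396, -0.3629, 0.0244]
eef_rot: [-3.141, 0.0, 2.565]
force: [-1.1, 1.5, 5.8]
grip_width: 0.0077
grip_force: 30.0
```

Request:
step_arm --plan '[{"dx": 0,"dy": 0,"dz": -0.3,"rx": 0,"ry": 0,"rz": 0,"claw": 1},{"dx": 0,"dy": 0,"dz": -0.4,"rx": 0,"ry": 0,"rz": 0,"claw": 1},{"dx": 0,"dy": 0,"dz": -0.3,"rx": 0,"ry": 0,"rz": 0,"claw": 1}]'

```text
time_s: 18.3
ee_pos: [0.3959, -0.3628, 0.1257]
eef_rot: [-3.141, 0.0, 2.565]
force: [-0.1, 0.4, -1.3]
grip_width: 0.0079
grip_force: 30.0
```

Request:
step_arm --plan '[{"dx": 0.02,"dy": 0.36,"dz": 0,"rx": 0,"ry": 0,"rz": 0,"claw": 1},{"dx": 0.02,"dy": 0.36,"dz": 0,"rx": 0,"ry": 0,"rz": 0,"claw": 1},{"dx": 0.02,"dy": 0.36,"dz": 0,"rx": 0,"ry": 0,"rz": 0,"claw": 1},{"dx": 0.02,"dy": 0.36,"dz": 0,"rx": 0,"ry": 0,"rz": 0,"claw": 1},{"dx": 0.02,"dy": 0.36,"dz": 0,"rx": 0,"ry": 0,"rz": 0,"claw": 1},{"dx": 0.02,"dy": 0.36,"dz": 0,"rx": 0,"ry": 0,"rz": 0,"claw": 1},{"dx": 0.02,"dy": 0.36,"dz": 0,"rx": 0,"ry": 0,"rz": 0,"claw": 1},{"dx": 0.02,"dy": 0.36,"dz": 0,"rx": 0,"ry": 0,"rz": 0,"claw": 1},{"dx": 0.03,"dy": 0.36,"dz": 0,"rx": 0,"ry": 0,"rz": 0,"claw": 1}]'

```text
time_s: 19.2
ee_pos: [0.5571, -0.0794, 0.1237]
eef_rot: [-3.141, -0.0, 2.565]
force: [0.7, -0.8, -1.6]
grip_width: 0.0077
grip_force: 30.0
```

Request:
step_arm --plan '[{"dx": 0,"dy": 0,"dz": 0,"rx": 0,"ry": 0,"rz": -0.0856,"claw": 1},{"dx": 0,"dy": 0,"dz": 0,"rx": 0,"ry": 0,"rz": -0.0856,"claw": 1},{"dx": 0,"dy": 0,"dz": 0,"rx": 0,"ry": 0,"rz": -0.0856,"claw": 1},{"dx": 0,"dy": 0,"dz": 0,"rx": 0,"ry": 0,"rz": -0.0856,"claw": 1},{"dx": 0,"dy": 0,"dz": 0,"rx": 0,"ry": 0,"rz": -0.0856,"claw": 1},{"dx": 0,"dy": 0,"dz": 0,"rx": 0,"ry": 0,"rz": 0,"claw": 1},{"dx": 0,"dy": 0,"dz": 0,"rx": 0,"ry": 0,"rz": 0,"claw": 1}]'

```text
time_s: 19.9
ee_pos: [0.5565, -0.0808, 0.1238]
eef_rot: [3.141, -0.0, -3.05]
force: [-0.0, 0.8, -1.6]
grip_width: 0.008
grip_force: 30.0
```

Request:
step_arm --plan '[{"dx": 0,"dy": 0,"dz": 0.3,"rx": 0,"ry": 0,"rz": 0,"claw": 1},{"dx": 0,"dy": 0,"dz": 0.3,"rx": 0,"ry": 0,"rz": 0,"claw": 1},{"dx": 0,"dy": 0,"dz": 0.15,"rx": 0,"ry": 0,"rz": 0,"claw": 1},{"dx": 0,"dy": 0,"dz": 0.07,"rx": 0,"ry": 0,"rz": 0,"claw": 1},{"dx": 0,"dy": 0,"dz": 0.03,"rx": 0,"ry": 0,"rz": 0,"claw": 1},{"dx": 0,"dy": 0,"dz": 0,"rx": 0,"ry": 0,"rz": 0,"claw": 1},{"dx": 0,"dy": 0,"dz": 0,"rx": 0,"ry": 0,"rz": 0,"claw": 1}]'

```text
time_s: 20.6
ee_pos: [0.5572, -0.0809, 0.04]
eef_rot: [-3.141, 0.002, -3.047]
force: [-0.3, 0.2, -1.1]
grip_width: 0.0077
grip_force: 30.0
```

Request:
step_arm --plan '[{"dx": 0,"dy": 0,"dz": 0,"rx": 0,"ry": 0,"rz": 0,"claw": 0.68},{"dx": 0,"dy": 0,"dz": 0,"rx": 0,"ry": 0,"rz": 0,"claw": 0.68},{"dx": 0,"dy": 0,"dz": 0,"rx": 0,"ry": 0,"rz": 0,"claw": 0.68},{"dx": 0,"dy": 0,"dz": 0,"rx": 0,"ry": 0,"rz": 0,"claw": 0.68},{"dx": 0,"dy": 0,"dz": 0,"rx": 0,"ry": 0,"rz": 0,"claw": 0.68}]'

```text
time_s: 21.1
ee_pos: [0.5567, -0.0809, 0.039]
eef_rot: [-3.142, 0.0, -3.046]
force: [-0.0, 0.6, -0.3]
grip_width: 0.0297
grip_force: 0.0
```

Request:
step_arm --plan '[{"dx": 0,"dy": 0,"dz": -0.2,"rx": 0,"ry": 0,"rz": 0,"claw": 0.68},{"dx": 0,"dy": 0,"dz": -0.4,"rx": 0,"ry": 0,"rz": 0,"claw": 1},{"dx": 0,"dy": 0,"dz": -0.4,"rx": 0,"ry": 0,"rz": 0,"claw": 1},{"dx": 0,"dy": 0,"dz": -0.4,"rx": 0,"ry": 0,"rz": 0,"claw": 1},{"dx": 0,"dy": 0,"dz": -0.2,"rx": 0,"ry": 0,"rz": 0,"claw": 1},{"dx": 0,"dy": 0,"dz": 0,"rx": 0,"ry": 0,"rz": 0,"claw": 1}]'

```text
time_s: 21.7
ee_pos: [0.5577, -0.081, 0.202]
eef_rot: [-3.14, 0.005, -3.046]
force: [-0.5, -0.7, -0.3]
grip_width: 0.0004
grip_force: 0.0
```

```bash
python3 - <<'E'
from h import *
o,p,w,c=wrist(); print(o["ee_pos"],o["eef_rot"],o["grip_width"]); cv2.imwrite("pics/w7.png",p["img"][...,::-1])
web(w,(.560,.131),.013,rad=.055);web(w,(.575,-.019),.013,rad=.055);web(w,(.5805,-.078),.013,rad=.055)
q=w.reshape(-1,3); h=q[(q[:,2]>.025)&(q[:,2]<.05)&(q[:,0]>.43)&(q[:,0]<.48)&(q[:,1]<.1)&(q[:,1]>-.03)]
print("handle",len(h),np.percentile(h,[2,50,98],axis=0).round(3).tolist())
E
```

```text
[ 0.55765766 -0.08102409  0.20202909] [-3.14001243  0.00499398 -3.04617651] 0.0004045256672282891
org [0.5607 0.1297] theta 0.076 len 0.089 thick 0.0086 post s 0.028 foot: left 206 right 1112 ztop 0.055
org [ 0.5747 -0.0198] theta 0.078 len 0.089 thick 0.0086 post s 0.026 foot: left 1240 right 1122 ztop 0.055
org [ 0.5697 -0.0906] theta -0.901 len 0.102 thick 0.0649 post s 0.026 foot: left 1164 right 773 ztop 0.047
handle 1009 [[0.452, -0.023, 0.039], [0.462, 0.026, 0.043], [0.478, 0.079, 0.045]]
```

View pics/w7.png

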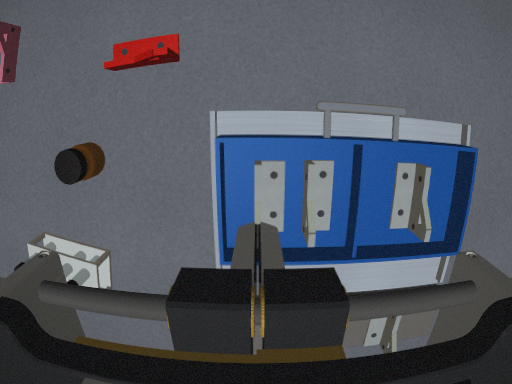

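All three stand in their compartments: C at (268,195), B at (318,200) and A at (412,200), posts towards the samples. The handle is at (360,108). Next I'll bring the closed fingers in behind the handle.

Request:
step_arm --plan '[{"dx": 0.25,"dy": 0.24,"dz": 0,"rx": 0,"ry": 0,"rz": 0,"claw": 1},{"dx": 0.26,"dy": 0.24,"dz": 0,"rx": 0,"ry": 0,"rz": 0,"claw": 1},{"dx": 0.26,"dy": 0.24,"dz": 0,"rx": 0,"ry": 0,"rz": 0,"claw": 1},{"dx": 0.26,"dy": 0.24,"dz": 0,"rx": 0,"ry": 0,"rz": 0,"claw": 1},{"dx": 0.26,"dy": 0.24,"dz": 0,"rx": 0,"ry": 0,"rz": 0,"claw": 1},{"dx": 0,"dy": 0,"dz": 0,"rx": 0,"ry": 0,"rz": 0,"claw": 1},{"dx": 0,"dy": 0,"dz": 0,"rx": 0,"ry": 0,"rz": 0,"claw": 1}]'

```text
time_s: 22.45
ee_pos: [0.4165, 0.0265, 0.1981]
eef_rot: [3.142, -0.001, -3.045]
force: [-0.2, -0.2, 0.3]
grip_width: 0.0001
grip_force: 0.0
```

Request:
step_arm --plan '[{"dx": 0,"dy": 0,"dz": 0.35,"rx": 0,"ry": 0,"rz": 0,"claw": 1},{"dx": 0,"dy": 0,"dz": 0.35,"rx": 0,"ry": 0,"rz": 0,"claw": 1},{"dx": 0,"dy": 0,"dz": 0.35,"rx": 0,"ry": 0,"rz": 0,"claw": 1},{"dx": 0,"dy": 0,"dz": 0.35,"rx": 0,"ry": 0,"rz": 0,"claw": 1},{"dx": 0,"dy": 0,"dz": 0.22,"rx": 0,"ry": 0,"rz": 0,"claw": 1},{"dx": 0,"dy": 0,"dz": 0,"rx": 0,"ry": 0,"rz": 0,"claw": 1},{"dx": 0,"dy": 0,"dz": 0,"rx": 0,"ry": 0,"rz": 0,"claw": 1}]'

```text
time_s: 23.15
ee_pos: [0.4171, 0.026, 0.0369]
eef_rot: [3.142, -0.001, -3.047]
force: [-0.4, -0.2, -0.2]
grip_width: 0.0003
grip_force: 0.0
```

Request:
step_arm --plan '[{"dx": -0.05,"dy": 0,"dz": 0,"rx": 0,"ry": 0,"rz": 0,"claw": 1},{"dx": -0.05,"dy": 0,"dz": 0,"rx": 0,"ry": 0,"rz": 0,"claw": 1},{"dx": -0.05,"dy": 0,"dz": 0,"rx": 0,"ry": 0,"rz": 0,"claw": 1},{"dx": -0.05,"dy": 0,"dz": 0,"rx": 0,"ry": 0,"rz": 0,"claw": 1},{"dx": -0.03,"dy": 0,"dz": 0,"rx": 0,"ry": 0,"rz": 0,"claw": 1},{"dx": -0.02,"dy": 0,"dz": 0,"rx": 0,"ry": 0,"rz": 0,"claw": 1},{"dx": -0.02,"dy": 0,"dz": 0,"rx": 0,"ry": 0,"rz": 0,"claw": 1},{"dx": -0.02,"dy": 0,"dz": 0,"rx": 0,"ry": 0,"rz": 0,"claw": 1},{"dx": -0.02,"dy": 0,"dz": 0,"rx": 0,"ry": 0,"rz": 0,"claw": 1},{"dx": -0.03,"dy": 0,"dz": 0,"rx": 0,"ry": 0,"rz": 0,"claw": 1}]'

```text
time_s: 24.15
ee_pos: [0.4505, 0.0296, 0.0369]
eef_rot: [3.142, -0.001, -3.046]
force: [-3.2, -0.2, 1.4]
grip_width: 0.0002
grip_force: 1.6
```

Request:
step_arm --plan '[{"dx": -0.04,"dy": 0,"dz": 0,"rx": 0,"ry": 0,"rz": 0,"claw": 1},{"dx": -0.04,"dy": 0,"dz": 0,"rx": 0,"ry": 0,"rz": 0,"claw": 1},{"dx": -0.04,"dy": 0,"dz": 0,"rx": 0,"ry": 0,"rz": 0,"claw": 1},{"dx": -0.04,"dy": 0,"dz": 0,"rx": 0,"ry": 0,"rz": 0,"claw": 1},{"dx": -0.04,"dy": 0,"dz": 0,"rx": 0,"ry": 0,"rz": 0,"claw": 1},{"dx": -0.04,"dy": 0,"dz": 0,"rx": 0,"ry": 0,"rz": 0,"claw": 1},{"dx": -0.04,"dy": 0,"dz": 0,"rx": 0,"ry": 0,"rz": 0,"claw": 1},{"dx": -0.04,"dy": 0,"dz": 0,"rx": 0,"ry": 0,"rz": 0,"claw": 1},{"dx": -0.04,"dy": 0,"dz": 0,"rx": 0,"ry": 0,"rz": 0,"claw": 1},{"dx": -0.04,"dy": 0,"dz": 0,"rx": 0,"ry": 0,"rz": 0,"claw": 1}]'

```text
time_s: 25.15
ee_pos: [0.4908, 0.0334, 0.0369]
eef_rot: [3.142, -0.0, -3.046]
force: [-3.5, -0.8, -0.7]
grip_width: 0.0006
grip_force: 1.7
```

Request:
step_arm --plan '[{"dx": -0.04,"dy": 0,"dz": 0,"rx": 0,"ry": 0,"rz": 0,"claw": 1},{"dx": -0.04,"dy": 0,"dz": 0,"rx": 0,"ry": 0,"rz": 0,"claw": 1},{"dx": -0.04,"dy": 0,"dz": 0,"rx": 0,"ry": 0,"rz": 0,"claw": 1},{"dx": -0.04,"dy": 0,"dz": 0,"rx": 0,"ry": 0,"rz": 0,"claw": 1},{"dx": -0.03,"dy": 0,"dz": 0,"rx": 0,"ry": 0,"rz": 0,"claw": 1},{"dx": -0.03,"dy": 0,"dz": 0,"rx": 0,"ry": 0,"rz": 0,"claw": 1},{"dx": -0.02,"dy": 0,"dz": 0,"rx": 0,"ry": 0,"rz": 0,"claw": 1}]'

```text
time_s: 25.85
ee_pos: [0.5146, 0.0357, 0.0369]
eef_rot: [-3.142, -0.0, -3.046]
force: [-2.5, -1.2, -0.7]
grip_width: 0.0005
grip_force: 1.6
```

Request:
step_arm --plan '[{"dx": -0.02,"dy": 0,"dz": 0,"rx": 0,"ry": 0,"rz": 0,"claw": 1},{"dx": -0.02,"dy": 0,"dz": 0,"rx": 0,"ry": 0,"rz": 0,"claw": 1},{"dx": -0.02,"dy": 0,"dz": 0,"rx": 0,"ry": 0,"rz": 0,"claw": 1}]'

```text
time_s: 26.15
ee_pos: [0.5164, 0.0359, 0.0367]
eef_rot: [3.141, -0.011, -3.046]
force: [-46.4, -7.9, 34.2]
grip_width: 0.0002
grip_force: 23.6
```

Stop reached at a TCP x of 0.516. Backing off.

Request:
step_arm --plan '[{"dx": 0.08,"dy": 0,"dz": 0,"rx": 0,"ry": 0,"rz": 0,"claw": 1},{"dx": 0.15,"dy": 0,"dz": 0,"rx": 0,"ry": 0,"rz": 0,"claw": 1},{"dx": 0.2,"dy": 0,"dz": 0,"rx": 0,"ry": 0,"rz": 0,"claw": 1},{"dx": 0.2,"dy": 0,"dz": -0.2,"rx": 0,"ry": 0,"rz": 0,"claw": 1},{"dx": 0.2,"dy": 0,"dz": -0.4,"rx": 0,"ry": 0,"rz": 0,"claw": 1},{"dx": 0.2,"dy": 0,"dz": -0.4,"rx": 0,"ry": 0,"rz": 0,"claw": 1},{"dx": 0.2,"dy": 0,"dz": -0.4,"rx": 0,"ry": 0,"rz": 0,"claw": 1},{"dx": 0,"dy": 0,"dz": -0.2,"rx": 0,"ry": 0,"rz": 0,"claw": 1},{"dx": 0,"dy": 0,"dz": 0,"rx": 0,"ry": 0,"rz": 0,"claw": 1},{"dx": 0,"dy": 0,"dz": 0,"rx": 0,"ry": 0,"rz": 0,"claw": 1}]'

```text
time_s: 27.15
ee_pos: [0.3982, 0.0246, 0.1967]
eef_rot: [-3.142, 0.001, -3.046]
force: [0.5, -0.2, -0.4]
grip_width: 0.0004
grip_force: 0.0
```

```bash
python3 - <<'E'
from h import *
b=viewer.camera("scene"); w=cloud(b)
cv2.imwrite("pics/s2.png",cv2.resize(b["img"][120:300,180:400,::-1],(733,600),interpolation=cv2.INTER_CUBIC))
im=b["img"].astype(int)
m=(im[...,2]>im[...,0]+60)&(np.abs(w[...,1])<.3)&(w[...,0]<.8)&(w[...,0]>.3)&(w[...,2]>.045)
print("tray",cv2.minAreaRect(w[m][:,:2].astype(np.float32)))
D=.070*np.array([.995,.096])
for c in((.5604,.1306),(.5746,-.0187),(.5805,-.0784)): web(w,np.array(c)+D,.013,rad=.052)
E
```

```text
tray ((0.6429131627082825, 0.046968087553977966), (0.15553590655326843, 0.3336049020290375), 5.604875564575195)
org [0.6318 0.136 ] theta 0.099 len 0.091 thick 0.0094 post s 0.033 foot: left 0 right 100 ztop 0.052
org [ 0.6461 -0.0132] theta 0.096 len 0.09 thick 0.0098 post s 0.032 foot: left 23 right 15 ztop 0.053
org [ 0.6563 -0.0843] theta 0.785 len 0.085 thick 0.07 post s 0.031 foot: left 20 right 30 ztop 0.051
```

View pics/s2.png

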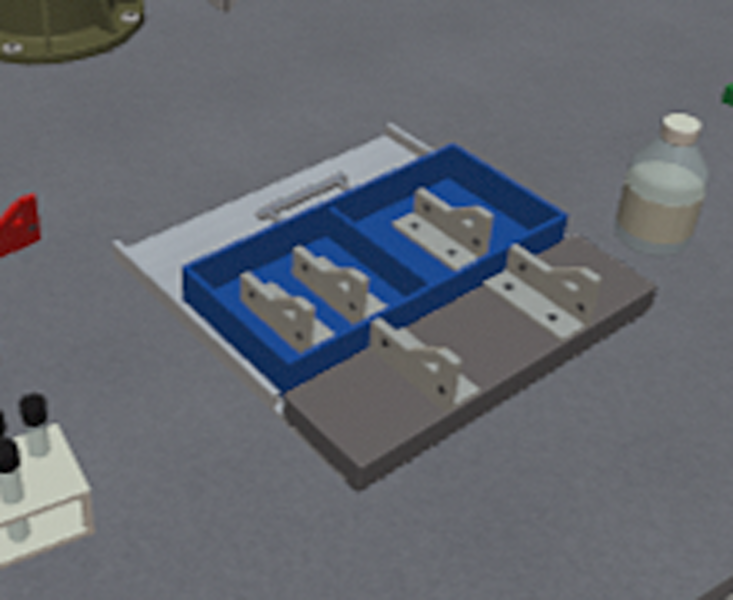

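The picture shows the tray closed against the ledge. Two left brackets, at (280,305) and (330,280), stand before the left-hand sample at (415,360). The right bracket, at (450,225), stands before the right-hand sample at (550,285). All are upright.

```bash
python3 -c "from station import hand_in; print(hand_in())"
```

```text
the job is handed in; nothing more can be done
None
```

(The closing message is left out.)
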